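Hold the unglazed roll over the egg wash with the tongs

ROBOT

A 6-joint arm with a two-finger parallel gripper is mounted at the origin on a cart in front of the work surface, level with it; the furniture and walls round the work are solid. World frame = base frame: x ahead of the robot, y to its left, z up, the work surface at z = 0. Lengths are in m, angles in rad, forces in N, time in s.
With the tool pointing down it reaches from about 0.4 to 0.825 m from the base axis. Payload 7 kg.
Tool frame: the origin (TCP) lies at the very end of the fingers, on their centre line; the grasp point (between the pads) lies 19 mm behind it; z points along the fingers, y is the line along which they close (so a half turn about z gives the same grasp; the last joint's range is limited). The gripper opens to 88 mm and grips with 3 to 60 N. Pads are 19 mm wide; open, the fingers measure 130 mm over their backs; the gripper's body (78 mm by 193 mm) begins 47 mm behind the grasp point.
Start: joints at [-0.826, 0.359, 0.012, 0, -1.224, -0.288], TCP at [0.298, -0.606, 0.227] pointing down, gripper open.
Joint ranges: [-3.07, 3.07], [-1.43, 2.12], [-1.02, 1.25], [-3.03, 1.67], [-3.05, -0], [-3.03, 3.03]. Speed limits (rad/s): [2.39, 2.39, 3.01, 3.14, 3.14, 3.14].

INTERFACE

Orientations are given as [roll, pitch, yaw] about the fixed x, y, z axes, in that order (R = Rz(yaw) Ry(pitch) Rx(roll)).
In Python, from station import arm gives the robot as it stands. The module is installed in compiled form; this text tells all that it offers.
- The arm moves only by the shell command python3 -m crank 'ROWS' [FORCE]. ROWS is JSON, a list of rows, each an object of numbers: "dx", "dy", "dz": the shift along the world's x, y, z in m; "twist": the turn about the world's z in degrees; "grip": the opening, from -1 (shut) to 1 (fully open). A call has exactly 5 rows; each row is the pose to reach, as a shift and turn from the pose commanded when the call began; what a row does not reach only later rows make up. A row lasts 1/12 s, in which the tool goes at most 41.7 mm and 7.16 degrees, less where a joint would pass 70% of its speed; a pose out of reach is approached as far as the arm can. A call with a gripper value outside its range is refused whole. The fingers move at their own pace and stop on an object; FORCE is the grip in N (left out, the last holds). Time passes only in rows, so rows that repeat a pose let the fingers close, or fill a call up. It gives the time, the measured TCP pose, the force, the opening and the grip force at its end, in the units of the state.
- arm.get_state(): the state, without advancing time (a new reading comes with each control period).
- arm.grab_frame(name): name is "side" or "top"; returns the picture (400x640x3 uint8, red, green, blue); there is no depth.
- arm.get_calibration(name): a dict with "fx", "fy", "cx", "cy" (pixels), "cam_to_world" (4x4, takes a point from camera to world coordinates). Camera axes: x right, y down, z forward; pixel columns grow to the right and rows downward; lengths in m; the calibration is good to about 2 mm. A picture is of the moment at which its call begins. get_calibration takes no time and is no camera call.
- arm.job_done(): hands the job in; it is judged then, once.
The state is a dict: "t": time; "q": joint angles; "qd": joint speeds; "joint_efforts": joint torques, N m; "eef_pos": TCP position; "ee_rot": TCP orientation; "force": force on the tool from outside, world axes, zero at the start; "moment": the same for the moment, N m; "width": finger opening in m; "gripper_force": force on a finger pad.
Only numpy, scipy, OpenCV 4.12 (cv2) and the standard library are available. Lean on these libraries where they do the work, as an engineer would, in place of code of your own. Each camera call takes 0.05 s, during which the arm holds its last target. There are 200 camera calls.

TASK

The pale roll on the baking mat still needs its egg glaze. Pick up the tongs by their red panels, take the pale roll with them (do not touch the roll with the gripper itself), and finish while holding it in the tongs, still, above the middle of the small bowl of beaten egg and clear of the bowl, ready to be brushed. Leave the glazed rolls, the bowl and the pastry brush where they are.

Things in the scene. Friction and masses are not known exactly. Their poses are not given: they have to be found in the camera images.
- tongs_grip (a point): Kitchen tongs lying flat: two steel strips joined at a heel, a red panel outside each. Point midway between the panels, 19 mm above the tongs' underside; x along the tongs to the jaws, y across (the way they close), z up. Panels reach 26 mm each way along x and from 3 to 35 mm above the underside; over their outsides 60 mm at rest, about 42 mm when the jaws hold a roll.
- tongs: The same tongs; origin on their underside, midway between the red panels, same axes. Heel end 112 mm behind it, jaw tips 128 mm ahead. Mass 0.14 kg, balanced near the panels. Arms are sprung open and move evenly: 3 N on each panel starts them, 9 N brings them to a roll's width, the rest squeezes the roll. Pressed to about 50 mm over the panels, they can be carried with the jaws still open.
- tongs_jaws (a point): Midway between the jaws, 105 mm ahead of the panels' midpoint, 13 mm above the tongs' underside; same axes. Each jaw is a shallow steel V, 26 mm high (from the underside up) and 50 mm long. Inside, the jaws stand about 87 mm apart at rest, about 67 mm with the panels pressed to 50 mm; over their outsides add 6 mm.
- pale_roll_center (a point): Centre (15 mm above its underside) of the pale, cream-coloured unglazed round roll, 47 mm across (widest 10 to 16 mm up), 31 mm high, 0.04 kg, a cross cut in its top. It is one of three rolls in a row along y on a thin blue-grey baking mat (2 mm thick, 100 x 350 mm), about 120 mm from centre to centre; which of the three places it has varies. z up. A tall black pepper mill stands behind the mat.
- glazed_roll_1_center (a point): Centre of one of the two dark brown glazed rolls on the same mat, same size as the pale one. To be left alone.
- glazed_roll_2_center (a point): Centre of the other dark brown glazed roll. To be left alone.
- egg_bowl: Small glass bowl of yellow beaten egg, 116 mm across, 44 mm high, standing loose on the marble slab (its top 22 mm above the worktop) to the left. Origin at the centre of its underside, z up.
- pastry_brush: Pastry brush with wooden handle, 225 mm long, 14 mm high, lying on the marble slab beyond the egg bowl. Origin at the centre of its underside. To be left alone.
Things that resemble listed ones, but are neither listed nor needed, are in the scene too. Of the things that look like the egg_bowl, the middle-sized one is meant.

How it is judged:
By the outcome, as a careful person would: the job done as asked, in the order asked, and still so for the second after the job is handed in, while the arm keeps its last pose, push and grip.
It also fails if it takes over 38 s, if anything falls off the work surface, if the arm or the gripper's body presses on something with over 40 N, if the wrist force passes 120 N, or if a joint passes its speed limit or range.

## Working session

There is one attempt and no reset: what is moved stays moved. The work goes in short steps, Python scripts to look and compute and a shell command to move; the robot and the scene stay as the last step left them, time stands still between calls to the robot, and variables do not carry over. Pictures are saved under pics/ and viewed, at most 10 in all, crops included, and the job is handed in when it is done.

```bash
mkdir -p pics; python3 - <<'E'
from station import arm
import cv2
for n in("top","side"):
    cv2.imwrite(f"pics/{n}0.png",arm.grab_frame(n)[:,:,::-1])
    print(n,arm.get_calibration(n))
s=arm.get_state();print(s)
E
```

```text
top {'fx': 405.62380497196597, 'fy': 405.62380497196597, 'cx': 325.71363832556256, 'cy': 203.22432649627515, 'cam_to_world': array([[ 0.02562773, -0.99220604,  0.12194421,  0.41910258],
       [-0.9996291 , -0.02431109,  0.01227294,  0.12453672],
       [-0.00921269, -0.12221351, -0.99246107,  1.00870896],
       [ 0.        ,  0.        ,  0.        ,  1.        ]])}
side {'fx': 382.1003743292896, 'fy': 382.1003743292896, 'cx': 317.8624311811727, 'cy': 203.96709357445164, 'cam_to_world': array([[-0.96980741, -0.15854519,  0.18530247,  0.37009214],
       [-0.24385327,  0.62100689, -0.74490672,  0.83998325],
       [ 0.00302727, -0.76760267, -0.64091885,  0.68782457],
       [ 0.        ,  0.        ,  0.        ,  1.        ]])}
{'t': 0.1, 'q': array([-8.25882350e-01,  3.59293617e-01,  1.11644211e-02, -2.81426226e-04,
       -1.22410493e+00, -2.88100372e-01]), 'qd': array([-0.00062744, -0.00156188,  0.00167736,  0.00072769,  0.00044306,
        0.00084389]), 'joint_efforts': array([-1.87337064e-03, -5.84162343e+01,  2.93749487e+01,  7.01556802e+00,
        1.01473005e-02, -7.04606600e-05]), 'eef_pos': array([ 0.2975155 , -0.60541693,  0.22574133]), 'ee_rot': array([ 3.14013893e+00, -1.54886859e-04, -2.68487475e+00]), 'force': array([ 0.11542747, -0.10278715,  0.15927758]), 'moment': array([-0.04441003, -0.00770301,  0.00626792]), 'gripper_force': 0.0, 'width': 0.08773517373681039}
```

View pics/top0.png

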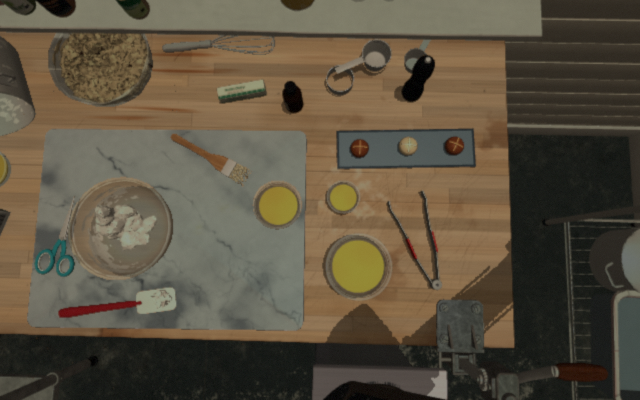

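View pics/side0.png

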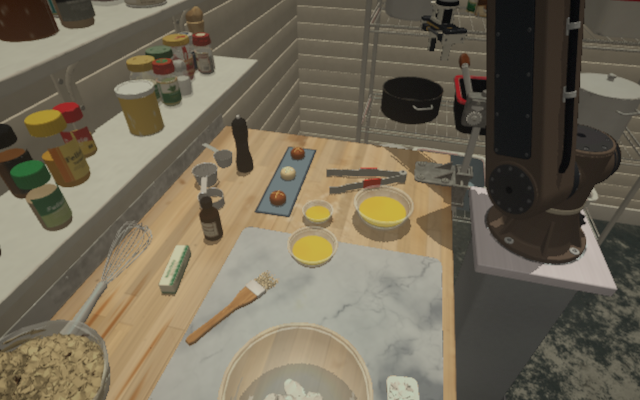

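The top view shows the pale roll as the middle one, at (408,146). The tongs have their heel at (435,284), red panels near (411,250) and (435,243), and jaws near (388–422,200). The target bowl is on the marble at (278,205), the brush at (215,157) and a mincer-like clamp at (460,330).

```bash
cat > h.py <<'E'
import numpy as np,cv2
from station import arm
def ray(n,u,v):
    c=arm.get_calibration(n);T=c["cam_to_world"]
    d=T[:3,:3]@[(u-c["cx"])/c["fx"],(v-c["cy"])/c["fy"],1];return T[:3,3],d
def plane(n,u,v,z):
    o,d=ray(n,u,v);return (o+d*(z-o[2])/d[2]).round(4)
def tri(a,b):
    (o,d),(p,e)=ray("top",*a),ray("side",*b)
    s=np.linalg.lstsq(np.c_[d,-e],p-o,rcond=None)[0]
    return ((o+s[0]*d+p+s[1]*e)/2).round(4),np.linalg.norm(o+s[0]*d-p-s[1]*e).round(4)
def proj(n,P):
    c=arm.get_calibration(n);q=np.linalg.inv(c["cam_to_world"])@np.r_[P,1]
    return (c["cx"]+c["fx"]*q[0]/q[2]).round(1),(c["cy"]+c["fy"]*q[1]/q[2]).round(1)
def blobs(im,lo,hi,box,amin=15):
    hsv=cv2.cvtColor(im,cv2.COLOR_RGB2HSV);m=cv2.inRange(hsv,lo,hi)
    k=np.zeros_like(m);x0,y0,x1,y1=box;k[y0:y1,x0:x1]=255
    _,_,st,ce=cv2.connectedComponentsWithStats(m&k)
    return [(st[i].tolist(),ce[i].round(1).tolist()) for i in range(1,len(st)) if st[i][4]>=amin]
E
python3 - <<'E'
from h import *
t=cv2.imread("pics/top0.png")[:,:,::-1].copy();s=cv2.imread("pics/side0.png")[:,:,::-1].copy()
print("red",blobs(t,(0,140,90),(8,255,255),(395,220,450,290)), blobs(t,(172,140,90),(180,255,255),(395,220,450,290)))
print("pale",blobs(t,(10,20,150),(35,150,255),(395,130,425,162)))
print("egg",blobs(t,(22,150,110),(34,255,255),(240,170,310,240)))
print("pale side",blobs(s,(10,20,130),(35,150,255),(275,160,300,185)))
print("egg side",blobs(s,(20,150,110),(34,255,255),(280,225,340,275)))
big=cv2.resize(t[130:350,330:510],None,fx=3.3,fy=2.7*1.0,interpolation=cv2.INTER_CUBIC)
big=cv2.resize(t[170:340,370:500],None,fx=3.5,fy=3.5,interpolation=cv2.INTER_CUBIC)
cv2.imwrite("pics/crop1.png",big[:,:,::-1])
print("heel",plane("top",435,284,.02),"mincer",[plane("top",u,v,0.05) for u,v in((437,300),(483,302),(440,348))])
print("mincer tri",tri((460,325),(440,172)))
E
```

```text
red [([432, 231, 6, 21, 36], [434.5, 241.0]), ([407, 239, 10, 20, 37], [411.9, 248.4])] []
pale []
egg [([259, 187, 38, 37, 1111], [277.8, 205.1])]
pale side [([275, 160, 6, 11, 36], [276.5, 163.5]), ([280, 166, 15, 11, 122], [287.4, 170.9])]
egg side [([293, 236, 39, 25, 757], [312.1, 248.3])]
heel [ 0.3524 -0.1295  0.02  ] mincer [array([ 0.3182, -0.1261,  0.05  ]), array([ 0.3165, -0.2318,  0.05  ]), array([ 0.2114, -0.1321,  0.05  ])]
mincer tri (array([ 0.2476, -0.1918,  0.0076]), np.float64(0.018))
```

View pics/crop1.png

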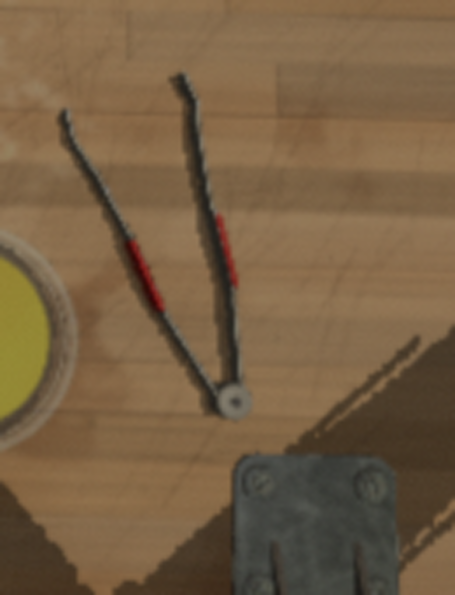

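The crop shows the tongs open with the heel disc at about (437,285) full-frame. The large egg bowl's rim is just left of the left panel, and the mincer's base is behind the heel. I'll check the obstacle heights and the tongs' pose.

```bash
python3 - <<'E'
from h import *
t=cv2.imread("pics/top0.png")[:,:,::-1].copy();s=cv2.imread("pics/side0.png")[:,:,::-1].copy()
L=plane("top",411.9,248.4,.03);R=plane("top",434.5,241.0,.03);H=plane("top",436.5,284.5,.03)
M=(L+R)/2;print("panels",L,R,"gap",np.linalg.norm(L-R),"mid",M,"heel",H,"d",np.linalg.norm(M-H))
j1=plane("top",388.3,202,.026);j2=plane("top",421.5,192,.026);J=(j1+j2)/2
f=lambda a:np.degrees(np.arctan2(a[1],a[0]));print("jawtips",j1,j2,np.linalg.norm(J-M),"yaw",f(M-H),f(J-M),f(J-H),f((L-R))-90)
for n in("left",): pass
print("roll",plane("top",408.5,146,.033),tri((408.5,146),(287.4,173)))
print("roll1",plane("top",360,148,.02),"roll2",plane("top",455,145.5,.02))
print("egg",plane("top",277.8,205.1,.05),plane("side",312.1,248.3,.05),tri((277.8,205.1),(312.1,248.3)))
print("bigegg side/top",tri((358,265.5),(383,210.5)))
print("big rim leftmost/right", tri((391,266),(383+0,190)))
print("mincer tops",tri((580,372),(464,60)),tri((495,378),(478,95)))
print("pepper top",tri((427,61),(239,119)))
# crop side
cv2.imwrite("pics/crop2.png",cv2.resize(s[110:290,240:500],None,fx=3,fy=3,interpolation=cv2.INTER_CUBIC)[:,:,::-1])
E
```

```text
panels [ 0.4355 -0.0724  0.03  ] [ 0.4545 -0.1265  0.03  ] gap 0.057339427970638145 mid [ 0.445   -0.09945  0.03   ] heel [ 0.352  -0.1305  0.03  ] d 0.09804643032767692
jawtips [ 0.5466 -0.0158  0.026 ] [ 0.5732 -0.0967  0.026 ] 0.12281795471347019 yaw 18.46266811418613 20.605212066364935 19.653824058053306 19.351350322022867
roll [ 0.6859 -0.0635  0.033 ] (array([ 0.6923, -0.0679,  0.0103]), np.float64(0.0004))
roll1 [0.6815 0.0548 0.02  ] roll2 [ 0.6934 -0.1817  0.02  ]
egg [0.5296 0.2504 0.05  ] [0.5287 0.2553 0.05  ] (array([0.53  , 0.251 , 0.0453]), np.float64(0.0003))
bigegg side/top (array([0.3896, 0.0555, 0.0269]), np.float64(0.0041))
big rim leftmost/right (array([ 0.3951, -0.0217,  0.036 ]), np.float64(0.0048))
mincer tops (array([ 0.2383, -0.2856,  0.3197]), np.float64(0.0007)) (array([ 0.2044, -0.1673,  0.2724]), np.float64(0.0149))
pepper top (array([ 0.8362, -0.0775,  0.1697]), np.float64(0.005))
```

View pics/crop2.png

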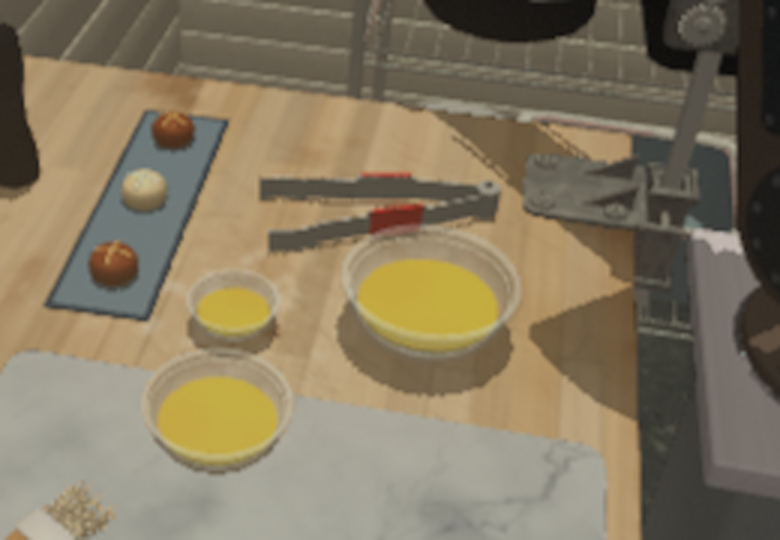

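```bash
python3 -m crank '[{"dx":0.03,"dy":0.03,"twist":-1.5},{"dx":0.06,"dy":0.06,"twist":-3},{"dx":0.09,"dy":0.09,"twist":-4.5},{"dx":0.12,"dy":0.12,"twist":-6},{"dx":0.15,"dy":0.15,"twist":-6.7,"grip":0.8}]' 20
python3 - <<'E'
from h import *
for a,b in(((358,267),(383.7,204)),((391,267),(383.7,186.7)),((358,235.5),(354,205)),((391.5,266),(384,187))):print(tri(a,b))
E
python3 -m crank '[{"dy":0.04},{"dy":0.08},{"dy":0.12},{"dy":0.16},{"dy":0.2,"grip":0.8}]'
python3 -m crank '[{"dy":0.04},{"dy":0.08},{"dy":0.12},{"dy":0.14},{"dy":0.156,"grip":0.8}]'
```

```text
(array([0.3885, 0.0572, 0.0507]), np.float64(0.0006))
(array([ 0.3938, -0.0196,  0.0492]), np.float64(0.0061))
(array([0.4641, 0.0572, 0.0313]), np.float64(0.0023))
(array([ 0.3945, -0.0212,  0.047 ]), np.float64(0.0029))invalid input at $[0]: expected keys dx, dy, dz, twist, grip
invalid input at $[0]: expected keys dx, dy, dz, twist, grip
invalid input at $[0]: expected keys dx, dy, dz, twist, grip
```

```bash
python3 -m crank '[{"dx":0.03,"dy":0.03,"dz":0,"twist":-1.5,"grip":0.8},{"dx":0.06,"dy":0.06,"dz":0,"twist":-3,"grip":0.8},{"dx":0.09,"dy":0.09,"dz":0,"twist":-4.5,"grip":0.8},{"dx":0.12,"dy":0.12,"dz":0,"twist":-6,"grip":0.8},{"dx":0.15,"dy":0.15,"dz":0,"twist":-6.7,"grip":0.8}]' 20
python3 -m crank '[{"dx":0,"dy":0.04,"dz":0,"twist":0,"grip":0.8},{"dx":0,"dy":0.08,"dz":0,"twist":0,"grip":0.8},{"dx":0,"dy":0.12,"dz":0,"twist":0,"grip":0.8},{"dx":0,"dy":0.16,"dz":0,"twist":0,"grip":0.8},{"dx":0,"dy":0.2,"dz":0,"twist":0,"grip":0.8}]'
python3 -m crank '[{"dx":0,"dy":0.04,"dz":0,"twist":0,"grip":0.8},{"dx":0,"dy":0.08,"dz":0,"twist":0,"grip":0.8},{"dx":0,"dy":0.12,"dz":0,"twist":0,"grip":0.8},{"dx":0,"dy":0.145,"dz":0,"twist":0,"grip":0.8},{"dx":0,"dy":0.156,"dz":0,"twist":0,"grip":0.8}]'
```

```text
t: 0.52
eef_pos: [0.4458, -0.4568, 0.2262]
ee_rot: [3.141, -0.0, -2.804]
force: [0.5, -0.5, -0.3]
width: 0.0788
gripper_force: 0.0
t: 0.93
eef_pos: [0.4444, -0.2566, 0.2261]
ee_rot: [3.141, -0.0, -2.802]
force: [1.6, 0.5, 0.4]
width: 0.0788
gripper_force: 0.0
t: 1.35
eef_pos: [0.4446, -0.0997, 0.2267]
ee_rot: [3.141, 0.001, -2.799]
force: [0.6, -0.4, -0.5]
width: 0.0788
gripper_force: 0.0
```

```bash
python3 -m crank '[{"dx":0,"dy":0,"dz":-0.035,"twist":0,"grip":0.8},{"dx":0,"dy":0,"dz":-0.07,"twist":0,"grip":0.8},{"dx":0,"dy":0,"dz":-0.105,"twist":0,"grip":0.8},{"dx":0,"dy":0,"dz":-0.14,"twist":0,"grip":0.8},{"dx":0,"dy":0,"dz":-0.155,"twist":0,"grip":0.8}]'
python3 - <<'E'
from h import *
t=arm.grab_frame("top");s=arm.grab_frame("side")
cv2.imwrite("pics/c3.png",np.hstack([cv2.resize(t[170:300,370:470],None,fx=4,fy=4),cv2.resize(s[140:270,300:400],None,fx=4,fy=4)])[:,:,::-1])
E
```

```text
t: 1.77
eef_pos: [0.4422, -0.1026, 0.0677]
ee_rot: [3.14, -0.005, -2.802]
force: [-0.2, 0.4, 0.2]
width: 0.079
gripper_force: 0.0
```

View pics/c3.png

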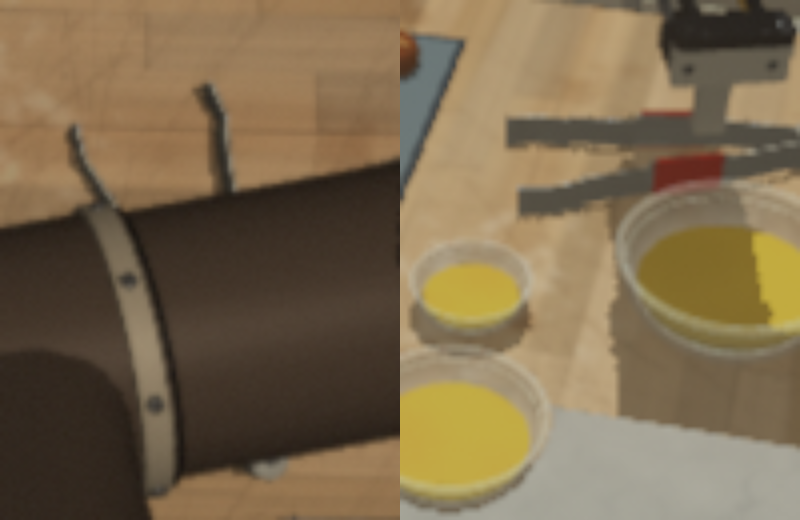

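The fingers are above the panels, across the tongs, with the side view showing the near fingertip at crop (710,120). Descending.

```bash
python3 -m crank '[{"dx":0,"dy":0,"dz":-0.02,"twist":0,"grip":0.8},{"dx":0,"dy":0,"dz":-0.04,"twist":0,"grip":0.8},{"dx":0,"dy":0,"dz":-0.055,"twist":0,"grip":0.8},{"dx":0,"dy":0,"dz":-0.062,"twist":0,"grip":0.8},{"dx":0,"dy":0,"dz":-0.066,"twist":0,"grip":0.8}]'
python3 -m crank '[{"dx":0,"dy":0,"dz":0,"twist":0,"grip":0.5},{"dx":0,"dy":0,"dz":0,"twist":0,"grip":0.35},{"dx":0,"dy":0,"dz":0,"twist":0,"grip":0.25},{"dx":0,"dy":0,"dz":0,"twist":0,"grip":0.14},{"dx":0,"dy":0,"dz":0,"twist":0,"grip":0.14}]' 20
```

```text
t: 2.28
eef_pos: [0.4454, -0.1025, 0.0058]
ee_rot: [-3.141, -0.0, -2.801]
force: [-0.6, 0.5, -0.0]
width: 0.0788
gripper_force: 0.0
t: 2.7
eef_pos: [0.4463, -0.1022, 0.0066]
ee_rot: [-3.141, 0.003, -2.801]
force: [1.2, 2.4, 5.2]
width: 0.0524
gripper_force: 7.8
```

```bash
python3 -m crank '[{"dx":0,"dy":0,"dz":0,"twist":0,"grip":0.14},{"dx":0,"dy":0,"dz":0,"twist":0,"grip":0.14},{"dx":0,"dy":0,"dz":0.005,"twist":0,"grip":0.14},{"dx":0,"dy":0,"dz":0.02,"twist":0,"grip":0.14},{"dx":0,"dy":0,"dz":0.04,"twist":0,"grip":0.14}]'
python3 -m crank '[{"dx":0,"dy":0,"dz":0.02,"twist":0,"grip":0.14},{"dx":0,"dy":0,"dz":0.04,"twist":0,"grip":0.14},{"dx":0,"dy":0,"dz":0.04,"twist":0,"grip":0.14},{"dx":0,"dy":0,"dz":0.04,"twist":0,"grip":0.14},{"dx":0,"dy":0,"dz":0.04,"twist":0,"grip":0.14}]'
python3 - <<'E'
from h import *
t=arm.grab_frame("top");s=arm.grab_frame("side");st=arm.get_state();print(st["eef_pos"],st["ee_rot"],st["width"],st["gripper_force"],st["force"])
cv2.imwrite("pics/t4.png",t[:,:,::-1]);cv2.imwrite("pics/s4.png",s[:,:,::-1])
cv2.imwrite("pics/c4.png",np.hstack([cv2.resize(t[120:300,360:460],None,fx=3.3,fy=3.3),cv2.resize(s[100:280,280:400],None,fx=3.3,fy=3.3)])[:,:,::-1])
E
```

```text
t: 3.12
eef_pos: [0.4431, -0.1028, 0.0449]
ee_rot: [3.141, -0.004, -2.802]
force: [1.1, -0.6, -1.1]
width: 0.0503
gripper_force: 7.1
t: 3.53
eef_pos: [0.4442, -0.1025, 0.0851]
ee_rot: [3.141, -0.001, -2.802]
force: [0.2, -1.6, -0.3]
width: 0.0505
gripper_force: 7.1
[ 0.44403196 -0.10260215  0.08462994] [ 3.14107829e+00 -2.01698995e-03 -2.80201931e+00] 0.05013644030950893 7.090314357192256 [ 0.14915789 -0.54212943 -1.11810501]
```

View pics/c4.png

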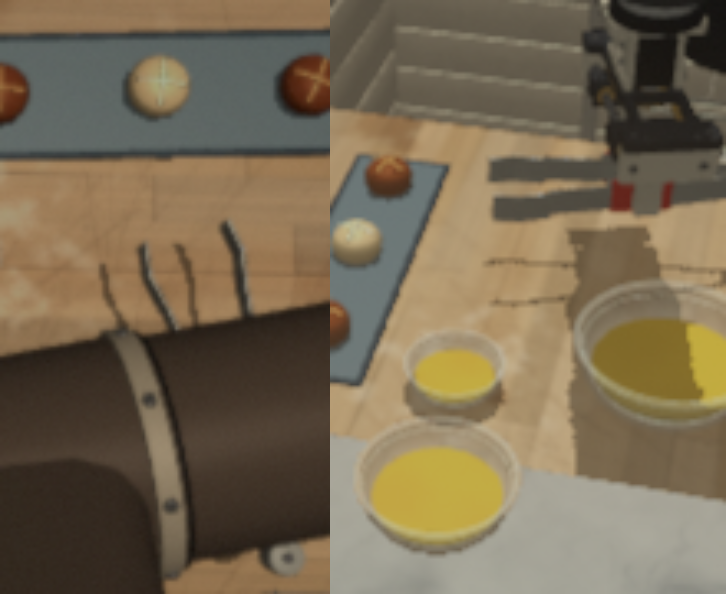

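The tongs are lifted level with the jaws open. The jaw tips are at about (403.3,194.2) and (428.5,187.9) in the top view, and the roll is at (407.9,146.1).

```bash
python3 - <<'E'
from h import *
a=plane("top",403.3,194.2,.105);b=plane("top",428.5,187.9,.105);J=(a+b)/2
T=np.array([.444,-.1026,.105]);d=(J-T)[:2]
print("tips",a,b,"sep",np.linalg.norm(a-b),"len",np.linalg.norm(d),"yaw",np.degrees(np.arctan2(d[1],d[0])),"perp",np.degrees(np.arctan2(*(a-b)[[1,0]]))-90,"cmd",180-np.degrees(2.802))
jc=T[:2]+d/np.linalg.norm(d)*.105
r=plane("top",407.9,146.1,.02)[:2];print("jaws",jc,"roll",r,"move",r-jc)
# roll from outline: fine centroid
t=cv2.imread("pics/t4.png")[:,:,::-1].copy()
hsv=cv2.cvtColor(t,cv2.COLOR_RGB2HSV)[130:165,392:425];m=(hsv[:,:,0]<40)&(hsv[:,:,2]>90)
y,x=np.nonzero(m);print(len(x),np.sqrt(len(x)*4/np.pi),plane("top",392+x.mean(),130+y.mean(),.02),x.min()+392,x.max()+392,y.min()+130,y.max()+130)
E
```

```text
tips [ 0.5548 -0.0381  0.105 ] [ 0.5705 -0.0946  0.105 ] sep 0.05864077079984541 len 0.12406403588469946 yaw 16.988983015565918 perp 15.529341099844572 cmd 19.457225804343324
jaws [ 0.5444179  -0.07192028] roll [ 0.6891 -0.0645] move [0.1446821  0.00742028]
275 18.712051592547777 [ 0.6923 -0.0658  0.02  ] 400 417 136 154
```

```bash
python3 -m crank '[{"dx":0.03,"dy":0.002,"dz":0,"twist":0,"grip":0.14},{"dx":0.065,"dy":0.003,"dz":0,"twist":0,"grip":0.14},{"dx":0.1,"dy":0.005,"dz":0,"twist":0,"grip":0.14},{"dx":0.13,"dy":0.006,"dz":0,"twist":0,"grip":0.14},{"dx":0.145,"dy":0.007,"dz":0,"twist":0,"grip":0.14}]'
python3 -m crank '[{"dx":0,"dy":0,"dz":-0.01,"twist":0,"grip":0.14},{"dx":0,"dy":0,"dz":-0.025,"twist":0,"grip":0.14},{"dx":0,"dy":0,"dz":-0.035,"twist":0,"grip":0.14},{"dx":0,"dy":0,"dz":-0.035,"twist":0,"grip":0.14},{"dx":0,"dy":0,"dz":-0.035,"twist":0,"grip":0.14}]'
python3 - <<'E'
from h import *
t=arm.grab_frame("top");s=arm.grab_frame("side");st=arm.get_state();print(st["eef_pos"],st["ee_rot"],st["width"],st["gripper_force"],st["force"])
cv2.imwrite("pics/c5.png",np.hstack([cv2.resize(t[110:210,370:450],None,fx=5,fy=5,interpolation=2),cv2.resize(s[120:220,250:330],None,fx=5,fy=5,interpolation=2)])[:,:,::-1])
E
```

```text
t: 4.05
eef_pos: [0.5929, -0.0955, 0.0839]
ee_rot: [-3.141, -0.001, -2.801]
force: [1.1, -0.4, -0.1]
width: 0.05
gripper_force: 7.1
t: 4.47
eef_pos: [0.5888, -0.0957, 0.0494]
ee_rot: [3.141, -0.003, -2.802]
force: [0.3, 0.6, -0.9]
width: 0.05
gripper_force: 7.1
[ 0.5900781  -0.09549538  0.05094865] [-3.14134140e+00  1.88261855e-04 -2.80144873e+00] 0.04988674359347609 7.090512758586556 [-0.26887979 -0.25909576 -0.55492231]
```

View pics/c5.png

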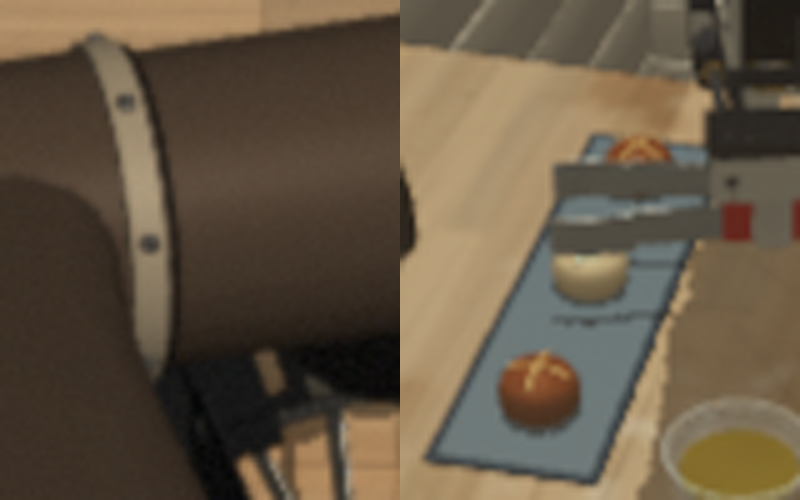

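The top view is now hidden by the arm. The side view shows the jaws hovering over the roll, with jaw tip lower corners at about (280.6,170.8) near and (281,159.6) far. I'll check them against the roll.

```bash
python3 - <<'E'
from h import *
z=.0505-.0055
a=plane("side",280.8,170.8,z);b=plane("side",281.0,159.6,z);J=(a+b)/2
T=np.array([.5901,-.0955,0]);d=(J-T)[:2];print(a,b,J,np.linalg.norm(a-b),np.linalg.norm(d),np.degrees(np.arctan2(d[1],d[0])))
print("jaw mid",T[:2]+d/np.linalg.norm(d)*.105)
# roll in side: extents crop x 553-628,y ->bottom 302
l,r=250+(552-400)/5,250+(628-400)/5
print("roll mid side",plane("side",(l+r)/2,120+268/5,.019),plane("side",(l+r)/2,120+302/5,.005),proj("side",(.69,-.065,.017)),(l+r)/2)
E
```

```text
[ 0.698  -0.0272  0.045 ] [ 0.7162 -0.0839  0.045 ] [ 0.7071  -0.05555  0.045  ] 0.05954939126473082 0.12363253010433782 18.852623919661426
jaw mid [ 0.68946705 -0.06157082]
roll mid side [ 0.6856 -0.0537  0.019 ] [ 0.6816 -0.0387  0.005 ] (np.float64(287.8), np.float64(171.8)) 288.0
```

```bash
python3 -m crank '[{"dx":0,"dy":-0.002,"dz":-0.01,"twist":0,"grip":0.14},{"dx":0,"dy":-0.002,"dz":-0.02,"twist":0,"grip":0.14},{"dx":0,"dy":-0.002,"dz":-0.03,"twist":0,"grip":0.14},{"dx":0,"dy":-0.002,"dz":-0.036,"twist":0,"grip":0.14},{"dx":0,"dy":-0.002,"dz":-0.04,"twist":0,"grip":0.14}]'
python3 -m crank '[{"dx":0,"dy":0,"dz":0,"twist":0,"grip":0.1},{"dx":0,"dy":0,"dz":0,"twist":0,"grip":0.05},{"dx":0,"dy":0,"dz":0,"twist":0,"grip":0},{"dx":0,"dy":0,"dz":0,"twist":0,"grip":-0.05},{"dx":0,"dy":0,"dz":0,"twist":0,"grip":-0.1}]' 25
python3 -m crank '[{"dx":0,"dy":0,"dz":0,"twist":0,"grip":-0.2},{"dx":0,"dy":0,"dz":0,"twist":0,"grip":-0.3},{"dx":0,"dy":0,"dz":0,"twist":0,"grip":-0.4},{"dx":0,"dy":0,"dz":0,"twist":0,"grip":-0.4},{"dx":0,"dy":0,"dz":0,"twist":0,"grip":-0.4}]' 25
```

```text
t: 4.98
eef_pos: [0.5892, -0.0976, 0.009]
ee_rot: [3.141, -0.002, -2.802]
force: [-0.4, -0.5, -1.5]
width: 0.0498
gripper_force: 7.1
t: 5.4
eef_pos: [0.5904, -0.0974, 0.011]
ee_rot: [-3.141, 0.001, -2.802]
force: [-0.1, 0.3, -2.1]
width: 0.0429
gripper_force: 24.4
t: 5.82
eef_pos: [0.5902, -0.0974, 0.0107]
ee_rot: [-3.141, 0.0, -2.802]
force: [1.3, -0.2, -1.8]
width: 0.0429
gripper_force: 24.4
```

```bash
python3 -m crank '[{"dx":0,"dy":0,"dz":0.01,"twist":0,"grip":-0.4},{"dx":0,"dy":0,"dz":0.03,"twist":0,"grip":-0.4},{"dx":0,"dy":0,"dz":0.055,"twist":0,"grip":-0.4},{"dx":0,"dy":0,"dz":0.08,"twist":0,"grip":-0.4},{"dx":0,"dy":0,"dz":0.1,"twist":0,"grip":-0.4}]' 25
python3 -m crank '[{"dx":-0.01,"dy":0.01,"dz":0.02,"twist":0,"grip":-0.4},{"dx":-0.03,"dy":0.03,"dz":0.03,"twist":0,"grip":-0.4},{"dx":-0.045,"dy":0.055,"dz":0.03,"twist":0,"grip":-0.4},{"dx":-0.06,"dy":0.08,"dz":0.03,"twist":0,"grip":-0.4},{"dx":-0.07,"dy":0.105,"dz":0.03,"twist":0,"grip":-0.4}]' 25
python3 - <<'E'
from h import *
t=arm.grab_frame("top");s=arm.grab_frame("side");st=arm.get_state();print(st["eef_pos"],st["ee_rot"],st["width"],st["gripper_force"],st["force"])
cv2.imwrite("pics/c6.png",np.hstack([t[100:280,250:480],s[60:240,200:430]]).repeat(1,0)[:,:,::-1])
im=cv2.imread("pics/c6.png");cv2.imwrite("pics/c6.png",cv2.resize(im,None,fx=1.7,fy=1.7,interpolation=2))
E
```

```text
t: 6.23
eef_pos: [0.5902, -0.0976, 0.1131]
ee_rot: [-3.141, 0.001, -2.802]
force: [0.9, -0.4, -1.2]
width: 0.0428
gripper_force: 24.4
t: 6.65
eef_pos: [0.5183, 0.0081, 0.1415]
ee_rot: [3.141, 0.0, -2.803]
force: [0.7, 0.1, -2.8]
width: 0.0427
gripper_force: 24.4
[0.5186099  0.00979868 0.14168732] [ 3.14098892e+00  1.03602228e-03 -2.79929437e+00] 0.04255628345422291 24.423238994786516 [ 0.13189109  0.27330049 -1.71818293]
```

View pics/c6.png

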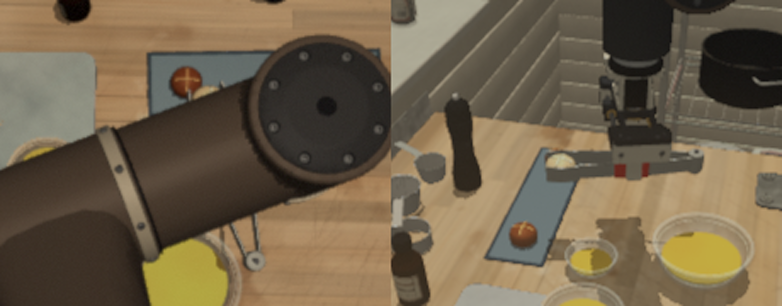

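The roll is held in the tongs, visible at crop (560,162) in the side view. Carrying it to the bowl.

```bash
python3 -m crank '[{"dx":-0.01,"dy":0.02,"dz":0,"twist":0,"grip":-0.4},{"dx":-0.022,"dy":0.05,"dz":0,"twist":0,"grip":-0.4},{"dx":-0.035,"dy":0.08,"dz":0,"twist":0,"grip":-0.4},{"dx":-0.048,"dy":0.11,"dz":0,"twist":0,"grip":-0.4},{"dx":-0.06,"dy":0.14,"dz":0,"twist":0,"grip":-0.4}]' 25
python3 -m crank '[{"dx":-0.01,"dy":0.025,"dz":0,"twist":0,"grip":-0.4},{"dx":-0.018,"dy":0.045,"dz":0,"twist":0,"grip":-0.4},{"dx":-0.025,"dy":0.06,"dz":0,"twist":0,"grip":-0.4},{"dx":-0.0285,"dy":0.069,"dz":0,"twist":0,"grip":-0.4},{"dx":-0.0285,"dy":0.069,"dz":0,"twist":0,"grip":-0.4}]' 25
python3 - <<'E'
from h import *
t=arm.grab_frame("top");s=arm.grab_frame("side");st=arm.get_state();print(st["eef_pos"],st["ee_rot"],st["width"],st["gripper_force"],st["force"])
print(proj("side",np.r_[st["eef_pos"]]+[.0998,.032,.006]),proj("top",np.r_[st["eef_pos"]]+[.0998,.032,.006]))
cv2.imwrite("pics/c7.png",cv2.resize(np.hstack([t[100:280,180:400],s[110:290,220:440]]),None,fx=1.8,fy=1.8,interpolation=2)[:,:,::-1])
E
```

```text
t: 7.17
eef_pos: [0.4592, 0.1483, 0.1412]
ee_rot: [3.141, 0.0, -2.802]
force: [0.9, -0.8, -2.2]
width: 0.0424
gripper_force: 24.4
t: 7.58
eef_pos: [0.4313, 0.2178, 0.1411]
ee_rot: [3.141, 0.001, -2.8]
force: [-0.1, 0.0, -1.2]
width: 0.0427
gripper_force: 24.4
[0.43151532 0.21627401 0.14073176] [-3.14143404e+00 -2.17265787e-04 -2.80114068e+00] 0.04245707275954791 24.42374375212239 [-0.05864446  1.15716116 -2.25389946]
(np.float64(311.5), np.float64(214.4)) (np.float64(273.1), np.float64(199.0))
```

View pics/c7.png

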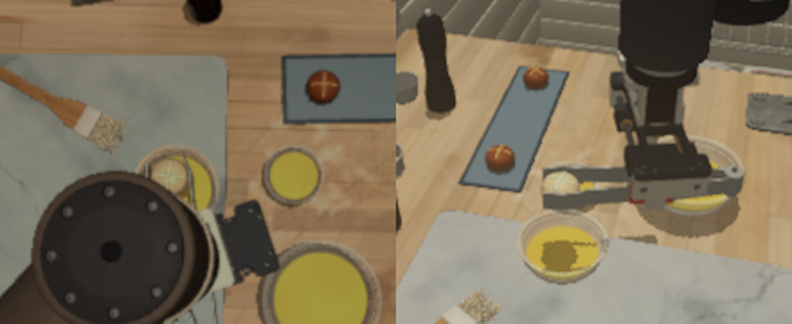

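The roll is in the jaws above the middle bowl, at about (275.5,198.3) in the top view and (312.8,212.2) in the side view. I'll nudge it a few mm in y, let it settle, then hand in.

```bash
python3 -m crank '[{"dx":0,"dy":0.003,"dz":0,"twist":0,"grip":-0.4},{"dx":0,"dy":0.006,"dz":0,"twist":0,"grip":-0.4},{"dx":0,"dy":0.006,"dz":0,"twist":0,"grip":-0.4},{"dx":0,"dy":0.006,"dz":0,"twist":0,"grip":-0.4},{"dx":0,"dy":0.006,"dz":0,"twist":0,"grip":-0.4}]' 25
python3 -m crank '[{"dx":0,"dy":0,"dz":0,"twist":0,"grip":-0.4},{"dx":0,"dy":0,"dz":0,"twist":0,"grip":-0.4},{"dx":0,"dy":0,"dz":0,"twist":0,"grip":-0.4},{"dx":0,"dy":0,"dz":0,"twist":0,"grip":-0.4},{"dx":0,"dy":0,"dz":0,"twist":0,"grip":-0.4}]' 25
python3 - <<'E'
from h import *
print(tri((275.5,198.3),(312.8,212.2)))
t=arm.grab_frame("top")
print(blobs(t,(22,150,110),(34,255,255),(240,170,310,240)),blobs(t,(8,20,120),(24,140,255),(262,185,290,212)))
print(arm.get_state()["width"],abs(arm.get_state()["qd"]).max())
E
```

```text
t: 8.1
eef_pos: [0.4316, 0.2222, 0.1405]
ee_rot: [-3.142, -0.0, -2.802]
force: [0.5, -1.5, -2.8]
width: 0.0426
gripper_force: 24.4
t: 8.52
eef_pos: [0.4315, 0.2225, 0.1406]
ee_rot: [-3.142, -0.0, -2.802]
force: [0.4, -0.6, -2.4]
width: 0.043
gripper_force: 24.4
(array([0.5313, 0.2428, 0.1487]), np.float64(0.003))
[([281, 187, 16, 29, 263], [289.8, 201.7])] [([262, 185, 9, 6, 28], [264.7, 186.5]), ([262, 185, 20, 23, 244], [272.3, 196.0])]
0.042978670210588266 0.0029236613729735554
```

Triangulated before the nudge, the roll was at y = 0.243. The nudge puts it at about (0.531, 0.249, 0.149), against the bowl's middle at (0.530, 0.251). The arm is still, so I'm handing in.

```bash
python3 -c "
from station import arm
print(arm.job_done())"
```

```text
the job is handed in; nothing more can be done
None
```

I handed the job in at about 8.6 s with the pale roll held still in the tongs, about 2 mm from the middle of the egg bowl by my measurements and roughly 65 mm above its rim; the gripper never touched the roll, and the glazed rolls, bowl and brush were left where they were.

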